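# Sort the spares and take the end cap off the torch, whichever way it unscrews

## Task

So that no spare gets mixed up with what is inside the torch, first put the loose battery cell into the open clear box and the loose rubber ring into the round bowl. Then take the winged end cap off the torch standing head-down: nobody knows whether its thread is right- or left-handed, so try it both ways until it turns free, and lift it off. Finish while still holding the cap, at rest and roughly upright, at least 5 cm clear above the torch, with everything else left where it stands.

Things in the scene. Friction and masses are not known exactly. Their poses are not given: they have to be found in the camera images.
- torch: blue torch, fixed head-down in a dark steel foot (96 mm across) that is screwed to the top, so it cannot turn or move. Its barrel is 60 mm across and its open tail end (rim) faces up 120 mm above the table. Origin on the barrel's axis at table height, z up
- torch_mouth (a point): point on the barrel's axis in the rim's plane, 120 mm above the table. Thread: one way (clockwise or anticlockwise from above, differs from run to run, cannot be seen) the cap is blocked hard within 12 degrees; the other way it turns almost without resistance, lifts straight off at 60 degrees of turn (give or take 4), and meets a hard stop at 65 to 78 degrees
- cap: black winged end cap, 70 g, held on the torch by its thread only. Flange 59 mm across, 6 mm thick, lies on the rim; origin on the axis at the flange's underside, z up. A short three-start quick thread reaches 12.5 mm below the flange. Away from the free angle an upward pull is held fast after about 1.5 mm
- cap_grip (a point): middle of the cap's upright grip bar, 21 mm above the cap's origin. The bar is 52 mm long along the cap's x axis, 14 mm thick (flat sides face the cap's +y and -y), rises from the flange's top (6 mm above the cap's origin) to 36 mm above the origin. Axes as the cap's
- cell: spare battery cell, plain steel cylinder 26 mm across and 48 mm high plus a 2 mm nub on top, standing upright on the table, about 90 g; its origin is the centre of its underside
- seal: black rubber sealing ring lying flat on the table, 44 mm outside, 26 mm inside, 14 mm thick, 30 g; its origin is the centre of its underside
- box: open clear plastic box, 140 mm (its x) by 120 mm (its y), 45 mm high, walls and floor 4 mm, loose, 0.35 kg; its origin is the centre of its underside
- bowl: round white ceramic bowl, 136 mm across the rim, 50 mm high, wall and floor about 4 to 5 mm, narrower towards the bottom, loose, 0.4 kg; its origin is the centre of its underside
- mug: steel mug 80 mm across, 85 mm high, a bystander; its origin is the centre of its underside
- jar: closed glass jar 60 mm across, 70 mm high, a bystander; its origin is the centre of its underside
- driver: screwdriver 170 mm long lying along its x axis, a bystander; its origin is the centre of its underside
- boxlid: the box's clear lid lying flat, 144 by 124 by 8 mm, a bystander; its origin is the centre of its underside
- can: closed can 66 mm across, 90 mm high, a bystander; its origin is the centre of its underside
- dish: blue ceramic plate 110 mm across, 20 mm high, a bystander; its origin is the centre of its underside
Not all that is in view belongs to the job. Of the things like the torch, leave any that is green, purple or turquoise; of the rest the smaller one is meant.

How it is judged:
By the outcome, as a careful person would: the job done as asked, in the order asked, and still so for the second after the job is handed in, while the arm keeps its last pose, push and grip.
It also fails if it takes over 69 s, if anything falls off the work surface, if the arm or the gripper's body presses on something with over 40 N, if the wrist force passes 120 N, or if a joint passes its speed limit or range.

## Robot

A 6-joint arm with a two-finger parallel gripper is mounted at the origin on the work surface. World frame = base frame: x ahead of the robot, y to its left, z up, the work surface at z = 0. Lengths are in m, angles in rad, forces in N, time in s.
With the tool pointing down it reaches from about 0.25 to 0.775 m from the base axis. Payload 4 kg.
Tool frame: the origin (TCP) lies midway between the tips of the shut fingers; the grasp point (between the pads) lies 19 mm behind it; z points along the fingers, y is the line along which they close (so a half turn about z gives the same grasp; the last joint's range is limited). The gripper opens to 94 mm and grips with 3 to 60 N. Pads are 16 mm wide; open, the fingers measure 119 mm over their backs; the gripper's body (75 mm by 177 mm) begins 78 mm behind the grasp point.
Start: joints at [1.211, 0.087, 1.371, -0, 1.684, -0.103], TCP at [0.14, 0.532, 0.183] pointing down, gripper open.
Joint ranges: [-3.1, 3.1], [-0.76, 2.03], [0.27, 2.55], [-1.08, 4.22], [0.17, 2.65], [-2.57, 2.57]. Speed limits (rad/s): [2.79, 2.79, 3.14, 3.14, 3.14, 3.14].

## Interface

Orientations are given as [roll, pitch, yaw] about the fixed x, y, z axes, in that order (R = Rz(yaw) Ry(pitch) Rx(roll)).
In Python, from bench import robot gives the robot as it stands.
- The arm moves only by the tool servo_tool, never from a script. Its argument "moves" is a list of rows, each a list of 5 numbers: the shift along the tool's x, y, z in units of 25 mm (1.0 is 25 mm), then the turn about the tool's z in units of 6 degrees (1.0 is 6 degrees), then the closure, from 0 (fully open) to 1 (shut). In form: [[dx, dy, dz, yaw, gripper], ...]. A call has 1 to 10 rows; each row is the pose to reach, as a shift and turn from the pose commanded when the call began, along the tool's axes at that moment; what a row does not reach only later rows make up. A row lasts 1/12 s, in which the tool goes at most 41.7 mm and 7.16 degrees, less where a joint would pass 70% of its speed; a pose out of reach is approached as far as the arm can. A call with a gripper value outside its range is refused whole. The fingers move at their own pace and stop on an object; the grip force is fixed at half the most. Time passes only in rows, so rows that repeat a pose let the fingers close. It gives the time, the measured TCP pose, the force, the opening and the grip force at its end, in the units of the state.
- robot.get_obs(): the state, without advancing time (a new reading comes with each control period).
- robot.snapshot(name): name is "scene" or "side" or "wrist"; returns a dict with "image" (400x640x3 uint8, blue, green, red), "fx", "fy", "cx", "cy" (pixels), "eye" and "orientation" of the camera in the world; the wrist camera has in their place "T_tool_cam" (4x4, takes a point from camera to tool coordinates, whose origin is the TCP and whose axes are the flange's). Camera axes: x right, y down, z forward; pixel columns grow to the right and rows downward; lengths in m; the calibration is good to about 2 mm. A picture is of the moment at which its call begins: read the wrist's pose just before it. There is no depth.
- robot.close_job(): hands the job in; it is judged then, once.
The state is a dict: "time": time; "joint_positions": joint angles; "qvel": joint speeds; "joint_torque": joint torques, N m; "tool_pos": TCP position; "ee_rot": TCP orientation; "wrist_force": force on the tool from outside, world axes, zero at the start; "wrist_torque": the same for the moment, N m; "width": finger opening in m; "finger_force": force on a finger pad.
Only numpy, scipy, OpenCV 4.12 (cv2) and the standard library are available. Lean on these libraries where they do the work, as an engineer would, in place of code of your own. Each camera call takes 0.05 s, during which the arm holds its last target. There are 200 camera calls.

## Working session

There is one attempt and no reset: what is moved stays moved. The work goes in short steps, Python scripts to look and compute and a tool call to move; the robot and the scene stay as the last step left them, time stands still between calls to the robot, and variables do not carry over. Pictures are saved under pics/ and viewed, at most 10 in all, crops included, and the job is handed in when it is done.

Besides the shell and the picture viewer there is one more tool, called after "Call:" as name([rows], argument=value, ...), one row to a line, values as JSON. servo_tool: Moves the arm, as the interface text tells. Its arguments: {"type":"object","properties":{"moves":{"type":"array"}},"required":["moves"]}

```bash
mkdir -p pics; ls; python3 - <<'E'
from bench import robot
import cv2,pickle
o=robot.get_obs();print(o)
d={}
for n in("scene","side","wrist"):
    d[n]=robot.snapshot(n);cv2.imwrite(f"pics/{n}0.png",d[n]["image"])
    print({k:v for k,v in d[n].items() if k!="image"})
d["obs"]=o
pickle.dump(d,open("s0.pkl","wb"))
E
```

```text
pics
{'time': 0.0, 'joint_positions': array([ 1.21088456e+00,  8.79425278e-02,  1.37221748e+00, -1.58822402e-05,
        1.68355387e+00, -1.03095912e-01]), 'qvel': array([ 0.00079192, -0.00035711,  0.00090513,  0.00031184, -0.00095262,
        0.00036319]), 'joint_torque': array([ 1.22718331e-03, -3.40189576e+01, -3.02424431e+01,  7.18302839e-02,
        3.31487751e-02, -1.52831631e-04]), 'tool_pos': array([0.13950699, 0.53142259, 0.18182967]), 'ee_rot': array([-3.13948108e+00, -2.02599967e-04,  2.88477482e+00]), 'wrist_force': array([-0.92866856,  0.54811804,  0.59628644]), 'wrist_torque': array([ 0.02141703, -0.01601687, -0.01226161]), 'finger_force': 0.0, 'width': 0.09405099636739624}
{'fx': 456.76996839346117, 'fy': 456.76996839346117, 'cx': 312.18967478837726, 'cy': 209.431823198771, 'eye': array([1.16124042, 0.2862636 , 1.21521091]), 'orientation': array([-2.56274046,  0.01386907,  1.96755431])}
{'fx': 443.6901736866247, 'fy': 443.6901736866247, 'cx': 330.2750733258704, 'cy': 194.04259498621556, 'eye': array([0.14801047, 0.96316672, 1.08469051]), 'orientation': array([-2.34366627, -0.00553887, -2.76887008])}
{'fx': 301.3196028583398, 'fy': 301.3196028583398, 'cx': 318.8518236360473, 'cy': 205.49097435093265, 'T_tool_cam': array([[ 8.24973096e-04, -9.63803322e-01, -2.66612969e-01,
         7.86587056e-02],
       [ 9.99999620e-01,  7.19696407e-04,  4.92575419e-04,
        -5.02883326e-06],
       [-2.82865429e-04, -2.66613274e-01,  9.63803550e-01,
        -2.01793884e-01],
       [ 0.00000000e+00,  0.00000000e+00,  0.00000000e+00,
         1.00000000e+00]])}
```

View pics/scene0.png

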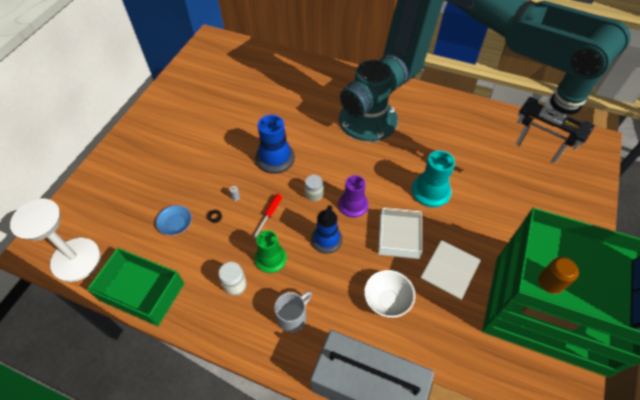

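View pics/side0.png

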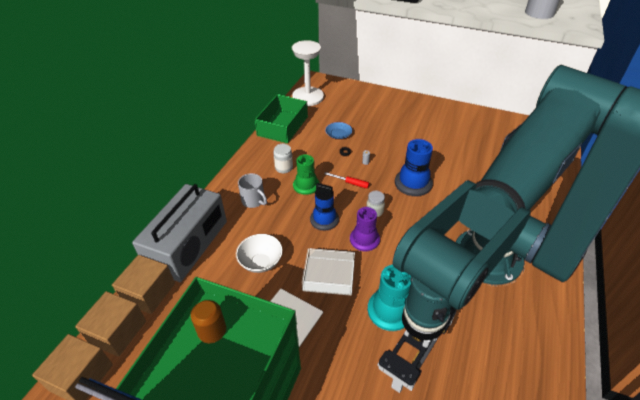

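Scene view: the cell is at (234,192), the ring at (214,216), the open box at (401,232) and the bowl at (390,294). Torch-like things are large blue (272,142), small blue with black cap (326,230), green (269,250), purple (354,195) and turquoise (435,178). Ruling out those three colours leaves two blue ones, and the smaller at (326,230) fits. I'll confirm it in one crop.

```bash
cat > h.py <<'E'
import numpy as np,cv2,pickle
from scipy.spatial.transform import Rotation as R
def cam(s,obs=None):
    K=np.array([[s["fx"],0,s["cx"]],[0,s["fy"],s["cy"]],[0,0,1]])
    if "eye" in s: return K,R.from_euler("xyz",s["orientation"]).as_matrix(),np.array(s["eye"])
    T=np.eye(4);T[:3,:3]=R.from_euler("xyz",obs["ee_rot"]).as_matrix();T[:3,3]=obs["tool_pos"]
    M=T@s["T_tool_cam"];return K,M[:3,:3],M[:3,3]
def plane(s,px,z,obs=None):
    K,Rm,e=cam(s,obs);p=np.atleast_2d(np.asarray(px,float))
    d=np.c_[p,np.ones(len(p))]@np.linalg.inv(K).T@Rm.T
    return (e+d*((z-e[2])/d[:,2])[:,None])
def proj(s,X,obs=None):
    K,Rm,e=cam(s,obs);q=(np.atleast_2d(X)-e)@Rm@K.T;return q[:,:2]/q[:,2:]
def blob(mask,c,r):
    m=np.zeros_like(mask);x,y=c;m[y-r:y+r,x-r:x+r]=mask[y-r:y+r,x-r:x+r]
    cs,_=cv2.findContours(m,cv2.RETR_EXTERNAL,cv2.CHAIN_APPROX_NONE)
    return max(cs,key=cv2.contourArea)[:,0,:]
E
python3 - <<'E'
from h import *
d=pickle.load(open("s0.pkl","rb"))
a=d["scene"]["image"][110:310,140:440];b=d["side"]["image"][100:300,220:470]
b=cv2.copyMakeBorder(b,0,0,0,50,0)
cv2.imwrite("pics/c1.png",cv2.resize(np.vstack([a]),None,fx=2.66,fy=2.66,interpolation=3))
E
```

```text
(no output)
```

View pics/c1.png

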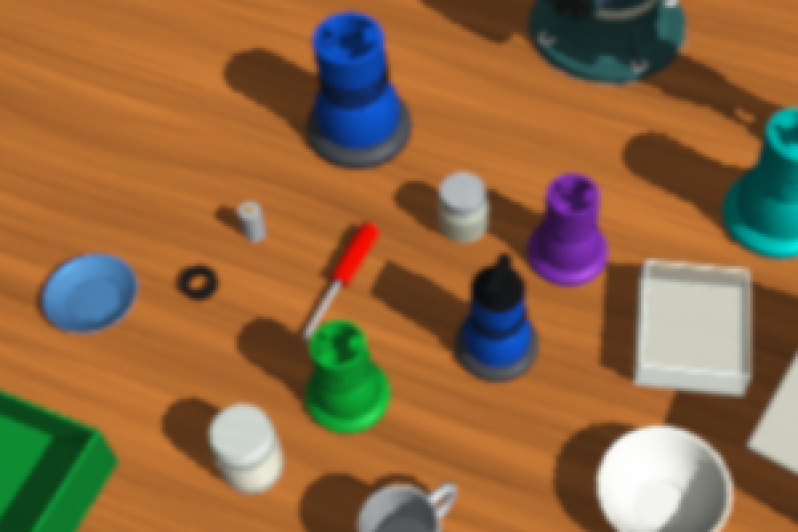

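The crop confirms it: the smaller blue torch, at scene (327,227), carries the black winged cap. The large blue, at (272,142), has no black cap.

```bash
python3 - <<'E'
from h import *
d=pickle.load(open("s0.pkl","rb"))
S=d["scene"];D=d["side"]
np.set_printoptions(precision=3,suppress=True)
cr=lambda x,y:(140+x/2.66,110+y/2.66)
for n,p,z in [("celltop",(250,208),.05),("seal",(198,283),.007),("captop",(503,260),.156),("foot",(498,360),.005),("bowlrim",(664,487),.05),("bigblue",(349,35),.18),("green",(340,342),.15),("purple",(573,190),.12),("jar",(462,188),.07),("can",(242,425),.09),("mug",(400,510),.085)]:
    print(n,plane(S,cr(*p),z)[0])
print("box rim",plane(S,[cr(645,262),cr(750,268),cr(748,390),cr(636,380)],.045)) 
for n,p,z in [("cell",(366,153),.05),("seal",(345,151),.007),("captop",(325,188),.156),("bowl",(259,251),.05)]: print("side",n,plane(D,p,z)[0])
# masks
for nm,s,seeds in (("scene",S,dict(seal=(214,216),bowl=(390,293),cap=(327,218))),("side",D,dict(seal=(345,151),bowl=(259,252),cap=(324,192)))):
    hsv=cv2.cvtColor(s["image"],cv2.COLOR_BGR2HSV)
    dark=(hsv[...,2]<50).astype(np.uint8)*255
    white=((hsv[...,1]<60)&(hsv[...,2]>130)).astype(np.uint8)*255
    c=blob(dark,seeds["seal"],12);(x,y),ax,an=cv2.fitEllipse(c);print(nm,"seal",x,y,ax,plane(s,(x,y),.007)[0])
    c=blob(white,seeds["bowl"],34);(x,y),ax,an=cv2.fitEllipse(cv2.convexHull(c));print(nm,"bowl",x,y,ax,plane(s,(x,y),.05)[0])
E
```

```text
celltop [ 0.485 -0.282  0.05 ]
seal [ 0.58  -0.308  0.007]
captop [0.505 0.046 0.156]
foot [0.54  0.057 0.005]
bowlrim [0.636 0.277 0.05 ]
bigblue [ 0.297 -0.229  0.18 ]
green [ 0.656 -0.07   0.15 ]
purple [0.366 0.076 0.12 ]
jar [ 0.376 -0.055  0.07 ]
can [ 0.753 -0.141  0.09 ]
mug [0.773 0.045 0.085]
box rim [[0.378 0.173 0.045]
 [0.34  0.287 0.045]
 [0.493 0.326 0.045]
 [0.527 0.211 0.045]]
side cell [ 0.485 -0.278  0.05 ]
side seal [ 0.579 -0.311  0.007]
side captop [0.514 0.056 0.156]
side bowl [0.637 0.275 0.05 ]
scene seal 213.91346740722656 215.81826782226562 (10.251955032348633, 11.073217391967773) [ 0.578 -0.311  0.007]
scene bowl 389.1254577636719 293.08184814453125 (46.2456169128418, 51.524879455566406) [0.636 0.275 0.05 ]
side seal 344.83953857421875 151.21847534179688 (6.8838210105896, 9.982746124267578) [ 0.579 -0.31   0.007]
side bowl 258.9032287597656 252.24916076660156 (37.05650329589844, 46.394813537597656) [0.635 0.279 0.05 ]
```

Call:
servo_tool([
  [0,0,-1,1,0],
  [0,0,-2.4,2.2,0],
  [-0.4,-0.5,-3.8,3.3,0],
  [-1,-1.3,-4.8,4.4,0],
  [-1.8,-2.3,-4.8,5.5,0],
  [-2.7,-3.5,-4.8,6.6,0],
  [-3.6,-4.7,-4.8,7.7,0],
  [-4.5,-5.9,-4.8,8.8,0],
  [-5.4,-7.1,-4.8,9.9,0],
  [-6.4,-8.3,-4.8,11,0],
])

```text
time: 0.98
tool_pos: [0.2416, 0.289, 0.3028]
ee_rot: [3.141, -0.0, 1.729]
wrist_force: [0.5, 0.2, 1.1]
width: 0.094
finger_force: 0.0
```

```bash
cat > go.py <<'E'
# usage: go.py x y z yawdeg : needed shift in tool units from measured pose
import sys
from h import *
from bench import robot
o=robot.get_obs();x,y,z,w=map(float,sys.argv[1:5])
yaw=o["ee_rot"][2];c,s=np.cos(yaw),np.sin(yaw)
d=np.array([x,y,z])-o["tool_pos"]
t=(yaw-np.radians(w)+np.pi)%(2*np.pi)-np.pi
print("t",round(o["time"],2),"pos",o["tool_pos"].round(4),"yaw",round(np.degrees(yaw),1),"w",round(o["width"],4),"F",o["wrist_force"].round(1),"units",np.round([(d[0]*c+d[1]*s)/.025,(d[0]*s-d[1]*c)/.025,-d[2]/.025,np.degrees(t)/6],2))
E
python3 go.py .485 -.28 .15 90
```

```text
t 0.98 pos [0.2416 0.289  0.3028] yaw 99.0 w 0.094 F [0.5 0.2 1.1] units [-24.01   6.04   6.11   1.51]
```

Call:
servo_tool([
  [-1.4,0.4,0,0,0],
  [-2.9,0.7,0,0,0],
  [-4.4,1.1,0,0,0],
  [-5.9,1.5,0,0,0],
  [-7.4,1.9,0,0,0],
  [-8.9,2.2,0,0,0],
  [-10.4,2.6,0,0,0],
  [-11.9,3,0,0,0],
  [-13.4,3.4,0,0,0],
  [-14.9,3.7,0,0,0],
])

```text
time: 1.82
tool_pos: [0.3934, -0.0641, 0.3027]
ee_rot: [3.141, -0.0, 1.732]
wrist_force: [1.4, 1.0, 0.3]
width: 0.0939
finger_force: 0.0
```

```bash
python3 go.py .485 -.28 .15 90
```

```text
t 1.82 pos [ 0.3934 -0.0641  0.3027] yaw 99.2 w 0.0939 F [1.4 1.  0.3] units [-9.11  2.23  6.11  1.54]
```

Call:
servo_tool([
  [-1.5,0.4,0,0.5,0],
  [-3,0.7,0,1,0],
  [-4.5,1.1,0.5,1.5,0],
  [-6,1.5,1.5,1.5,0],
  [-7.5,1.8,2.5,1.5,0],
  [-8.6,2.1,3.6,1.5,0],
  [-9.1,2.2,4.6,1.5,0],
  [-9.1,2.2,5.2,1.5,0],
  [-9.1,2.2,5.4,1.5,0],
  [-9.1,2.2,5.4,1.5,0],
])

```text
time: 2.65
tool_pos: [0.4831, -0.277, 0.1656]
ee_rot: [-3.138, -0.003, 1.576]
wrist_force: [-0.2, -0.2, -0.6]
width: 0.0939
finger_force: 0.0
```

```bash
cat > look.py <<'E'
import sys
from h import *
from bench import robot
o=robot.get_obs();s=robot.snapshot("wrist");pickle.dump((o,s),open("w.pkl","wb"))
cv2.imwrite(f"pics/{sys.argv[1]}.png",s["image"])
E
python3 look.py w1; python3 go.py .485 -.28 .02 90
```

```text
t 2.7 pos [ 0.4839 -0.2773  0.1679] yaw 90.3 w 0.0939 F [0.  0.2 0.9] units [-0.11  0.04  5.91  0.05]
```

View pics/w1.png

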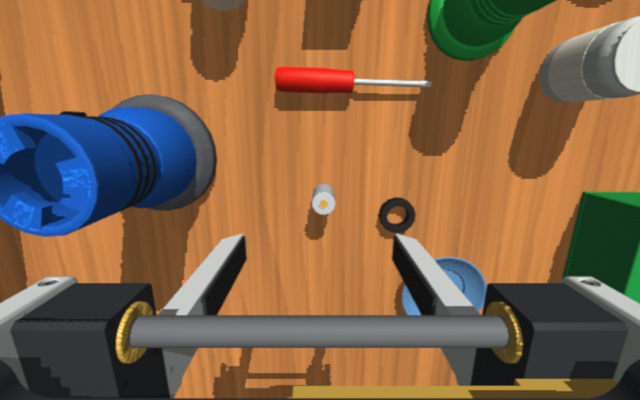

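Wrist view: cell top at (323,204), ring at (397,215). The dish lies beyond the right finger at (445,285).

```bash
python3 - <<'E'
from h import *
o,s=pickle.load(open("w.pkl","rb"))
print(o["tool_pos"],plane(s,(323,204),.05,o),plane(s,(397,215),.007,o),plane(s,[(445,285)],.02,o))
E
python3 go.py .485 -.28 .018 90
```

```text
[ 0.48307018 -0.27700282  0.16557861] [[ 0.48624219 -0.28475744  0.05      ]] [[ 0.57941553 -0.30988298  0.007     ]] [[ 0.64454312 -0.39961525  0.02      ]]
t 2.7 pos [ 0.4839 -0.2773  0.1679] yaw 90.3 w 0.0939 F [0.  0.2 0.9] units [-0.11  0.04  5.99  0.05]
```

Call:
servo_tool([
  [-0.1,0.05,0.6,0,0],
  [-0.2,0.05,1.6,0,0],
  [-0.2,0.05,2.8,0,0],
  [-0.2,0.05,4,0,0],
  [-0.2,0.05,5,0,0],
  [-0.2,0.05,5.6,0,0],
  [-0.2,0.05,5.9,0,0.3],
  [-0.2,0.05,5.9,0,1],
  [-0.2,0.05,5.9,0,1],
  [-0.2,0.05,5.9,0,1],
])

```text
time: 3.53
tool_pos: [0.4871, -0.2836, 0.0232]
ee_rot: [3.138, 0.003, 1.576]
wrist_force: [1.2, 0.2, 0.5]
width: 0.0709
finger_force: 0.0
```

Call:
servo_tool([
  [0,0,0,0,1],
  [0,0,0,0,1],
  [0,0,0,0,1],
  [0,0,0,0,1],
])

```text
time: 3.87
tool_pos: [0.4857, -0.2829, 0.021]
ee_rot: [3.141, 0.0, 1.576]
wrist_force: [-0.5, -0.3, 0.4]
width: 0.0439
finger_force: 0.0
```

```bash
python3 go.py .427 .248 .3 104.5
```

```text
t 3.87 pos [ 0.4857 -0.2829  0.021 ] yaw 90.3 w 0.0439 F [-0.5 -0.3  0.4] units [ 21.25  -2.24 -11.16  -2.37]
```

Call:
servo_tool([
  [0,0,0,0,1],
  [0,0,0,0,1],
  [0,0,0,0,1],
  [0,0,0,0,1],
  [0,0,0,0,1],
  [0,0,0,0,1],
])

```text
time: 4.37
tool_pos: [0.4855, -0.2827, 0.0204]
ee_rot: [3.141, -0.0, 1.576]
wrist_force: [-0.3, 0.2, -0.8]
width: 0.0246
finger_force: 30.0
```

Call:
servo_tool([
  [0,0,-0.6,0,1],
  [0,0,-1.8,0,1],
  [0,0,-3.2,0,1],
  [0,0,-4.7,0,1],
  [0.2,0,-6.2,0,1],
  [0.8,-0.1,-7.6,0,1],
  [1.8,-0.2,-8.6,0,1],
  [3.2,-0.3,-9.2,0,1],
  [4.7,-0.5,-9.2,0,1],
  [6.2,-0.7,-9.2,0,1],
])

```text
time: 5.2
tool_pos: [0.4672, -0.1269, 0.2518]
ee_rot: [3.139, 0.001, 1.574]
wrist_force: [0.8, 0.3, -1.6]
width: 0.025
finger_force: 30.0
```

Call:
servo_tool([
  [1.5,-0.2,0,-0.3,1],
  [3,-0.3,0,-0.6,1],
  [4.5,-0.5,0,-0.9,1],
  [6,-0.7,0,-1.2,1],
  [7.5,-0.8,0,-1.5,1],
  [9,-1,0,-1.8,1],
  [10.5,-1.1,0,-2.1,1],
  [12,-1.3,0,-2.4,1],
  [13.4,-1.4,0,-2.4,1],
  [14.4,-1.5,0,-2.4,1],
])

```text
time: 6.03
tool_pos: [0.4267, 0.2347, 0.25]
ee_rot: [-3.141, -0.001, 1.83]
wrist_force: [0.6, -0.1, -0.9]
width: 0.0247
finger_force: 30.0
```

Call:
servo_tool([
  [0,0,0,0,1],
  [0,0,0,0,1],
])

```text
time: 6.2
tool_pos: [0.4272, 0.2328, 0.2498]
ee_rot: [-3.14, 0.001, 1.83]
wrist_force: [0.4, -0.3, -1.3]
width: 0.0247
finger_force: 30.0
```

```bash
python3 look.py w2; python3 go.py .427 .248 .026 104.5
```

```text
t 6.25 pos [0.4275 0.2319 0.25  ] yaw 104.7 w 0.0247 F [ 0.1  0.3 -1.1] units [0.63 0.14 8.96 0.04]
```

View pics/w2.png

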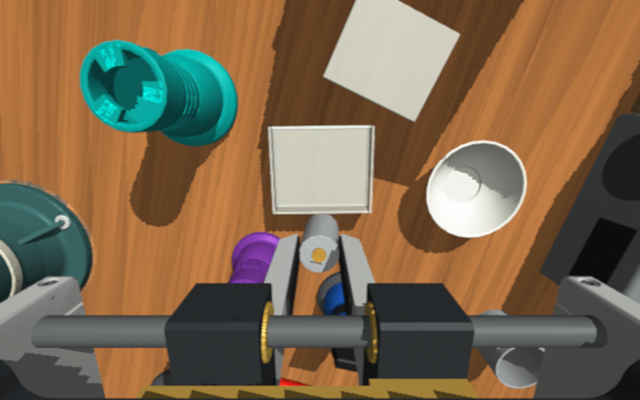

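Wrist view: the cell is held at (320,240). The box rim corners are at (269,127), (374,125), (372,212) and (272,214), and the bowl is near (476,188).

```bash
python3 - <<'E'
from h import *
o,s=pickle.load(open("w.pkl","rb"))
b=plane(s,[(269,127),(374,125),(372,212),(272,214)],.045,o);print(b,b.mean(0),np.degrees(np.arctan2(*(b[1]-b[0])[1::-1])))
print(plane(s,(476,188),.05,o))
E
python3 go.py .427 .248 .026 104.5
```

```text
[[0.34474292 0.28538369 0.045     ]
 [0.47647572 0.32304149 0.045     ]
 [0.50976694 0.20941765 0.045     ]
 [0.37431526 0.17029831 0.045     ]] [0.42632521 0.24703528 0.045     ] 15.953380151845275
[[0.63486935 0.27954964 0.05      ]]
t 6.25 pos [0.4275 0.2319 0.25  ] yaw 104.7 w 0.0247 F [ 0.1  0.3 -1.1] units [0.63 0.14 8.96 0.04]
```

Call:
servo_tool([
  [0.3,0.1,0.6,-0.2,1],
  [0.6,0.1,1.8,-0.2,1],
  [0.6,0.1,3.2,-0.2,1],
  [0.6,0.1,4.6,-0.2,1],
  [0.6,0.1,6,-0.2,1],
  [0.6,0.1,7.2,-0.2,1],
  [0.6,0.1,8,-0.2,1],
  [0.6,0.1,8.5,-0.2,1],
  [0.6,0.1,8.8,-0.2,1],
  [0.6,0.1,8.9,-0.2,1],
])

```text
time: 7.08
tool_pos: [0.4259, 0.2455, 0.0266]
ee_rot: [-3.139, 0.001, 1.846]
wrist_force: [-0.3, -1.0, -0.9]
width: 0.0245
finger_force: 30.0
```

Call:
servo_tool([
  [0,0,0,0,1],
  [0,0,0,0,1],
  [0,0,0.05,0,1],
  [0,0,0.05,0,1],
])

```text
time: 7.42
tool_pos: [0.4273, 0.2475, 0.0278]
ee_rot: [3.139, -0.0, 1.848]
wrist_force: [-0.3, 0.1, -0.4]
width: 0.0247
finger_force: 30.0
```

Call:
servo_tool([
  [0,0,0.05,0,1],
  [0,0,0.05,0,1],
  [0,0,0.05,0,0.5],
  [0,0,0.05,0,0.5],
  [0,0,0.05,0,0.5],
  [0,0,0.05,0,0.5],
  [0,0,0.05,0,0.5],
])

```text
time: 8.0
tool_pos: [0.4265, 0.2473, 0.0256]
ee_rot: [3.141, -0.0, 1.848]
wrist_force: [-0.1, -0.3, -0.4]
width: 0.047
finger_force: 0.0
```

Call:
servo_tool([
  [0,0,-0.6,0,0.5],
  [0,0,-1.8,0,0.5],
  [0,0,-3.2,0,0.5],
  [0,0,-4.7,0,0.5],
  [0,0,-6.2,0,0.5],
  [-0.5,0,-7.6,0,0.5],
  [-1.4,0,-8.6,0,0.4],
  [-2.7,0,-9,0,0.3],
  [-4.2,0,-9,0,0.3],
  [-5.7,0,-9,0,0.3],
])

```text
time: 8.83
tool_pos: [0.4662, 0.1092, 0.2523]
ee_rot: [3.138, 0.001, 1.85]
wrist_force: [0.6, 0.5, 0.4]
width: 0.0655
finger_force: 0.0
```

Call:
servo_tool([
  [-1.5,0,0,0,0.3],
  [-3,0,0,0,0.3],
  [-4.5,0,0,0,0.3],
  [-6,0,0,0.4,0.3],
  [-7.5,-0.1,0,0.8,0.3],
  [-9,-0.1,0,1.2,0.3],
  [-10.5,-0.1,0,1.6,0.3],
  [-12,-0.1,0,2,0.3],
  [-13.5,-0.1,0,2.4,0.3],
  [-15,-0.2,0,2.6,0.3],
])

```text
time: 9.67
tool_pos: [0.5637, -0.2537, 0.2502]
ee_rot: [3.141, -0.0, 1.574]
wrist_force: [0.8, 0.8, -0.1]
width: 0.0654
finger_force: 0.0
```

Call:
servo_tool([
  [-1.2,0.2,0.3,0,0.3],
  [-1.9,0.4,1,0,0.3],
  [-2.2,0.5,2,0,0.3],
  [-2.2,0.5,3,0,0.3],
  [-2.2,0.5,3.6,0,0.3],
  [-2.2,0.5,4,0,0.3],
  [-2.2,0.5,4,0,0.3],
  [-2.2,0.5,4,0,0.3],
])

```text
time: 10.33
tool_pos: [0.5761, -0.3067, 0.1505]
ee_rot: [-3.141, -0.0, 1.576]
wrist_force: [0.1, 1.0, -0.3]
width: 0.0657
finger_force: 0.0
```

```bash
python3 look.py w3; python3 - <<'E'
from h import *
o,s=pickle.load(open("w.pkl","rb"))
p=proj(s,[[.5795,-.31,.007]],o)[0].astype(int);print(p)
hsv=cv2.cvtColor(s["image"],cv2.COLOR_BGR2HSV)
c=blob((hsv[...,2]<70).astype(np.uint8)*255,p,50);(x,y),a,_=cv2.fitEllipse(c);print(x,y,a,plane(s,(x,y),.008,o))
E
python3 go.py .5795 -.31 .003 90
```

```text
[322 193]
321.70379638671875 193.9759521484375 (34.65452194213867, 36.41852951049805) [[ 0.57851405 -0.30993761  0.008     ]]
t 10.38 pos [ 0.5767 -0.307   0.1518] yaw 90.3 w 0.0656 F [0.1 0.2 0.1] units [-0.12  0.11  5.95  0.05]
```

Call:
servo_tool([
  [-0.1,0.1,0.6,0,0.3],
  [-0.1,0.1,1.8,0,0.3],
  [-0.1,0.1,3.1,0,0.3],
  [-0.1,0.1,4.3,0,0.3],
  [-0.1,0.1,5.2,0,0.3],
  [-0.1,0.1,5.7,0,0.3],
  [-0.1,0.1,5.85,0,0.3],
  [-0.1,0.1,5.85,0,0.3],
  [-0.1,0.1,5.85,0,1],
  [-0.1,0.1,5.85,0,1],
])

```text
time: 11.22
tool_pos: [0.5803, -0.3104, 0.0071]
ee_rot: [3.137, 0.003, 1.576]
wrist_force: [0.1, -1.1, 0.1]
width: 0.0561
finger_force: 0.0
```

Call:
servo_tool([
  [0,0,0,0,1],
  [0,0,0,0,1],
  [0,0,0,0,1],
  [0,0,0,0,1],
  [0,0,0,0,1],
  [0,0,0,0,1],
  [0,0,0,0,1],
])

```text
time: 11.8
tool_pos: [0.5785, -0.3093, 0.0041]
ee_rot: [-3.141, -0.0, 1.576]
wrist_force: [0.9, 0.7, 0.3]
width: 0.0093
finger_force: 0.0
```

```bash
python3 go.py .636 .277 .2 90
```

```text
t 11.8 pos [ 0.5785 -0.3093  0.0041] yaw 90.3 w 0.0093 F [0.9 0.7 0.3] units [23.44  2.42 -7.84  0.05]
```

The fingers closed past the ring, so I need to look.

```bash
python3 look.py w4; python3 go.py .58 -.31 .1 90; python3 -c "
import cv2
a=cv2.imread('pics/w4.png');cv2.imwrite('pics/w4c.png',cv2.resize(a[100:300,200:460],None,fx=3,fy=3))"
```

```text
t 11.85 pos [ 0.5786 -0.3093  0.0041] yaw 90.3 w 0.0052 F [-0.2  0.2 -0.3] units [-0.03  0.06 -3.84  0.05]
```

View pics/w4c.png

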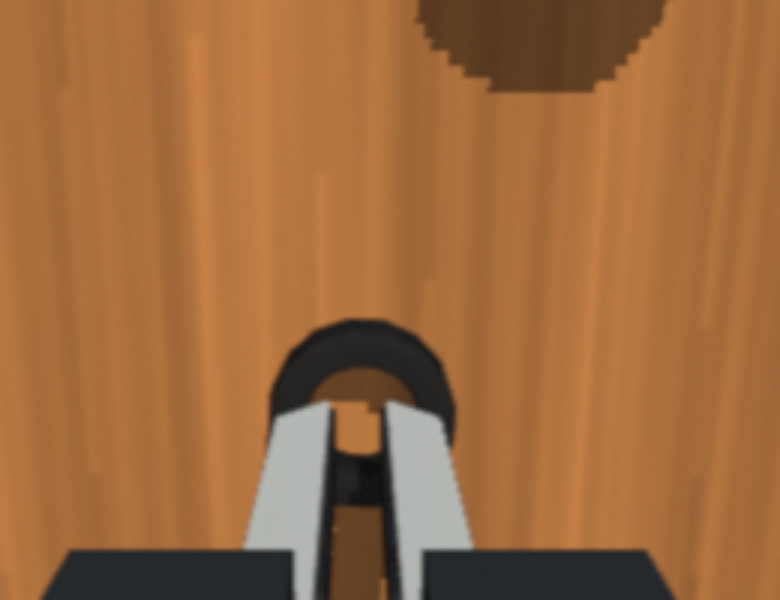

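```bash
python3 - <<'E'
from h import *
from bench import robot
o,s=pickle.load(open("w.pkl","rb"))
print(proj(s,[[.579,-.31,.007],[.579,-.31,.014],[.579,-.31,0],o["tool_pos"],o["tool_pos"]+[0,0,.019],[.579,-.288,0],[.579,-.332,0]],o))
S=robot.snapshot("side");Q=robot.snapshot("scene");pickle.dump((S,Q),open("sq.pkl","wb"))
a=cv2.resize(S["image"][60:185,285:410],(400,400),interpolation=3);b=cv2.resize(Q["image"][150:250,160:260],(400,400),interpolation=3)
cv2.imwrite("pics/sq.png",np.hstack([a,b]))
print(proj(S,[o["tool_pos"]]),proj(Q,[o["tool_pos"]]))
E
```

```text
[[320.95959564 237.64471629]
 [321.03465781 241.42184388]
 [320.88915243 234.10001443]
 [320.29719322 235.25325961]
 [320.44857864 245.74963857]
 [321.12542151 204.94904773]
 [320.66515092 261.73740354]]
[[344.86854453 151.86489858]] [[214.53149791 216.55304959]]
```

View pics/sq.png

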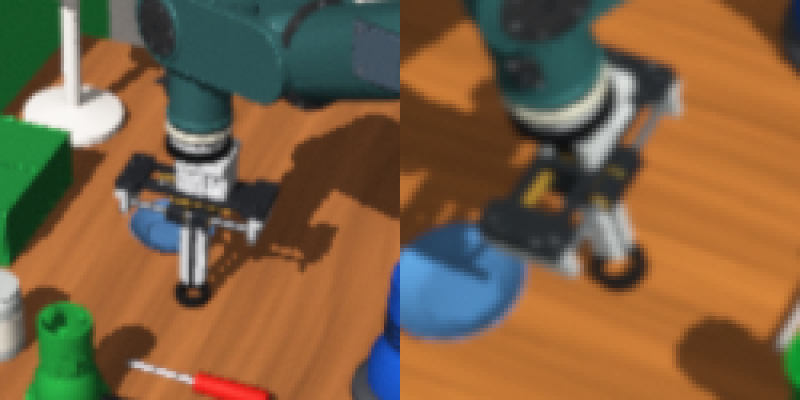

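The ring hasn't moved, but the fingers closed without touching it. I'll reopen and go slightly lower while watching the force.

Call:
servo_tool([
  [0,0,0,0,0.3],
  [0,0,0,0,0.3],
  [0,0,0,0,0.3],
  [0,0,0,0,0.3],
  [0,0,0,0,0.3],
  [0,0,0,0,0.3],
  [0,0,0,0,0.3],
  [0,0,0,0,0.3],
  [0,0,0.05,0,0.3],
  [0,0,0.1,0,0.3],
])

```text
time: 12.78
tool_pos: [0.5787, -0.3094, 0.0017]
ee_rot: [3.141, 0.0, 1.576]
wrist_force: [-0.2, 0.6, -0.0]
width: 0.0634
finger_force: 0.0
```

Call:
servo_tool([
  [0,0,0.03,0,0.3],
  [0,0,0.05,0,0.3],
  [0,0,0.05,0,0.3],
])

```text
time: 13.03
tool_pos: [0.5785, -0.3092, 0.0002]
ee_rot: [-3.141, -0.0, 1.576]
wrist_force: [-0.2, -0.2, -0.6]
width: 0.0661
finger_force: 0.0
```

```bash
python3 - <<'E'
from h import *
from bench import robot
for i in range(2):
    o=robot.get_obs();s=robot.snapshot("wrist");print(o["tool_pos"],o["wrist_force"],o["width"])
pickle.dump((o,s),open("w.pkl","wb"))
hsv=cv2.cvtColor(s["image"],cv2.COLOR_BGR2HSV)
c=blob((hsv[...,2]<70).astype(np.uint8)*255,(321,237),42);print(cv2.boundingRect(c))
cv2.imwrite("pics/w5.png",cv2.resize(s["image"][140:300,200:440],None,fx=3,fy=3))
E
```

```text
[ 5.78458245e-01 -3.09214643e-01  1.65634880e-04] [-0.19793232 -0.17121286 -0.60759518] 0.06607268375305131
[ 5.78509211e-01 -3.09250345e-01  2.61262633e-04] [ 0.06945121 -0.4538869   0.99032215] 0.06604514570155971
(289, 208, 63, 64)
```

View pics/w5.png

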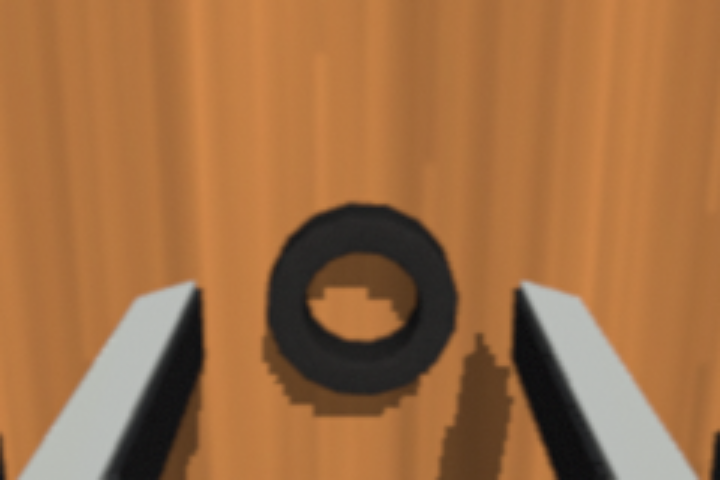

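The fingertips hover: the finger's shadow at (480,335) is detached from the finger and there is no contact force. The true tips seem to sit some 15 to 20 mm above the reported TCP. I'll go down in small steps under force watch.

Call:
servo_tool([
  [0,0,0.1,0,0.3],
  [0,0,0.2,0,0.3],
  [0,0,0.3,0,0.3],
  [0,0,0.3,0,0.3],
  [0,0,0.3,0,0.3],
])

```text
time: 13.55
tool_pos: [0.5783, -0.3091, -0.0075]
ee_rot: [-3.141, -0.001, 1.576]
wrist_force: [0.1, 0.6, 0.0]
width: 0.0658
finger_force: 0.0
```

```bash
python3 look.py w6; python3 go.py .579 -.31 -.02 90;python3 -c "
import cv2
a=cv2.imread('pics/w6.png');cv2.imwrite('pics/w6c.png',cv2.resize(a[140:300,200:440],None,fx=3,fy=3))"
```

```text
t 13.6 pos [ 0.5785 -0.3092 -0.0072] yaw 90.3 w 0.066 F [-0.2  0.2 -0.3] units [-0.03  0.02  0.51  0.05]
```

View pics/w6c.png

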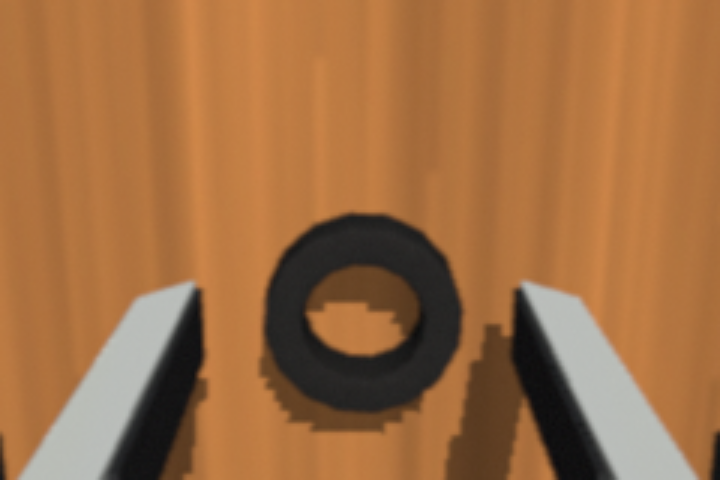

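Still no contact. The shadow gap at the right finger, (493,325) against the tip at (517,285), has shrunk by about a third, so roughly 14 mm remains.

Call:
servo_tool([
  [0,0,0.1,0,0.3],
  [0,0,0.2,0,0.3],
  [0,0,0.2,0,0.3],
  [0,0,0.2,0,0.3],
])

```text
time: 13.93
tool_pos: [0.5784, -0.3092, -0.0124]
ee_rot: [-3.141, -0.0, 1.576]
wrist_force: [0.2, -0.1, -0.4]
width: 0.0658
finger_force: 0.0
```

Call:
servo_tool([
  [0,0,0.08,0,0.3],
  [0,0,0.16,0,0.3],
  [0,0,0.16,0,0.3],
  [0,0,0.16,0,1],
  [0,0,0.16,0,1],
  [0,0,0.16,0,1],
  [0,0,0.16,0,1],
  [0,0,0.16,0,1],
  [0,0,0.16,0,1],
])

```text
time: 14.68
tool_pos: [0.5787, -0.3094, -0.0159]
ee_rot: [3.141, 0.0, 1.576]
wrist_force: [-0.3, 0.2, 0.1]
width: 0.0428
finger_force: 30.0
```

Call:
servo_tool([
  [0,0,-0.4,0,1],
  [0,0,-1.4,0,1],
  [0,0,-2.8,0,1],
  [0,0,-4.3,0,1],
  [0,0,-5.8,0,1],
  [0,0,-7.3,0,1],
  [0.3,0,-8.8,0,1],
  [1,0.1,-9.9,0,1],
  [2.2,0.2,-10.4,0,1],
  [3.6,0.4,-10.4,0,1],
])

```text
time: 15.52
tool_pos: [0.5893, -0.2207, 0.2505]
ee_rot: [3.132, 0.005, 1.573]
wrist_force: [0.2, 0.7, -0.1]
width: 0.0427
finger_force: 30.0
```

Call:
servo_tool([
  [1.5,0.1,0,0,1],
  [3,0.3,0,0,1],
  [4.5,0.4,0,0,1],
  [6,0.6,0,0,1],
  [7.5,0.7,0,0,1],
  [9,0.9,0,0,1],
  [10.5,1,0,0,1],
  [12,1.2,0,0,1],
  [13.5,1.3,0,0,1],
  [15,1.5,0,0,1],
])

```text
time: 16.35
tool_pos: [0.6233, 0.1577, 0.2452]
ee_rot: [3.141, -0.0, 1.576]
wrist_force: [1.0, -0.9, -0.1]
width: 0.0429
finger_force: 30.0
```

Call:
servo_tool([
  [1.4,0.1,0,0,1],
  [2.6,0.2,0,0,1],
  [3.6,0.3,0,0,1],
  [4.2,0.4,0.3,0,1],
  [4.5,0.4,1,0,1],
  [4.5,0.4,2,0,1],
  [4.5,0.4,2.5,0,1],
  [4.5,0.4,2.5,0,1],
  [4.5,0.4,2.5,0,1],
])

```text
time: 17.1
tool_pos: [0.6328, 0.2675, 0.1805]
ee_rot: [-3.139, 0.001, 1.575]
wrist_force: [0.6, -0.5, -0.1]
width: 0.0431
finger_force: 30.0
```

```bash
python3 look.py w7; python3 - <<'E'
from h import *
from bench import robot
o,s=pickle.load(open("w.pkl","rb"))
hsv=cv2.cvtColor(s["image"],cv2.COLOR_BGR2HSV)
p=proj(s,[[.636,.277,.05]],o)[0].astype(int);print(p)
q=robot.snapshot("scene");h2=cv2.cvtColor(q["image"],cv2.COLOR_BGR2HSV)
white=((hsv[...,1]<60)&(hsv[...,2]>130)).astype(np.uint8)*255
c=blob(white,p,min(90,p[1],399-p[1]));print(cv2.boundingRect(c))
E
python3 go.py .636 .277 .005 90
```

```text
[322 185]
(263, 124, 128, 151)
t 17.2 pos [0.634  0.2679 0.1833] yaw 90.2 w 0.0429 F [ 0.4 -0.2 -0.3] units [0.36 0.08 7.13 0.04]
```

Call:
servo_tool([
  [0.2,0,0.5,0,1],
  [0.4,0.1,1.5,0,1],
  [0.4,0.1,2.8,0,1],
  [0.4,0.1,4.1,0,1],
  [0.4,0.1,5.3,0,1],
  [0.4,0.1,6.3,0,1],
  [0.4,0.1,6.9,0,1],
  [0.4,0.1,7.2,0,1],
  [0.4,0.1,7.2,0,1],
  [0.4,0.1,7.2,0,1],
])

```text
time: 18.03
tool_pos: [0.6363, 0.2787, 0.0024]
ee_rot: [3.14, -0.001, 1.576]
wrist_force: [1.0, -0.2, 0.0]
width: 0.043
finger_force: 30.0
```

Call:
servo_tool([
  [0,0,0,0,0.4],
  [0,0,0,0,0.4],
  [0,0,0,0,0.4],
  [0,0,0,0,0.4],
  [0,0,-0.6,0,0.4],
  [0,0,-1.8,0,0.4],
  [0,0,-3.2,0,0.4],
  [0,0,-4.7,0,0.4],
  [0,0,-6.2,0,0.4],
  [0,0,-7.7,0,0.4],
])

```text
time: 18.87
tool_pos: [0.6354, 0.2784, 0.1964]
ee_rot: [3.141, -0.0, 1.576]
wrist_force: [-0.1, 0.1, 0.4]
width: 0.0563
finger_force: 0.0
```

```bash
python3 go.py .53 .055 .25 90
```

```text
t 18.87 pos [0.6354 0.2784 0.1964] yaw 90.3 w 0.0563 F [-0.1  0.1  0.4] units [-8.91 -4.26 -2.15  0.05]
```

Call:
servo_tool([
  [0,0,-0.8,0,0.2],
  [-0.6,-0.3,-2,0,0.2],
  [-1.8,-0.9,-3,0,0],
  [-3.1,-1.5,-3.4,0,0],
  [-4.4,-2.1,-3.4,0,0],
  [-5.7,-2.7,-3.4,0,0],
  [-7,-3.4,-3.4,0,0],
  [-8.2,-3.9,-3.4,0,0],
  [-8.9,-4.3,-3.4,0,0],
  [-8.9,-4.3,-3.4,0,0],
])

```text
time: 19.7
tool_pos: [0.528, 0.0523, 0.2807]
ee_rot: [3.139, 0.001, 1.571]
wrist_force: [0.5, 0.6, -0.3]
width: 0.0942
finger_force: 0.0
```

Call:
servo_tool([
  [0,0,0,0,0],
  [0,0,0,0,0],
])

```text
time: 19.87
tool_pos: [0.5296, 0.0559, 0.2793]
ee_rot: [3.141, -0.001, 1.576]
wrist_force: [-0.3, -0.2, 0.7]
width: 0.0939
finger_force: 0.0
```

```bash
python3 look.py w8; python3 - <<'E'
from h import *
from bench import robot
o,s=pickle.load(open("w.pkl","rb"));print(o["tool_pos"],np.degrees(o["ee_rot"][2]))
q=robot.snapshot("scene");h=cv2.cvtColor(q["image"],cv2.COLOR_BGR2HSV)
c=blob((h[...,2]<60).astype(np.uint8)*255,(390,293),22);print("ring in bowl px",c.mean(0),cv2.contourArea(c))
a=q["image"][205:320,350:450];b=s["image"]
cv2.imwrite("pics/w8c.png",np.hstack([cv2.resize(b[60:360,180:480],(500,500),interpolation=3),cv2.resize(a,(300,500),interpolation=3)]))
E
```

```text
[0.52956345 0.05593684 0.27934387] 90.30097610709521
ring in bowl px [389.12903226 298.48387097] 36.0
```

View pics/w8c.png

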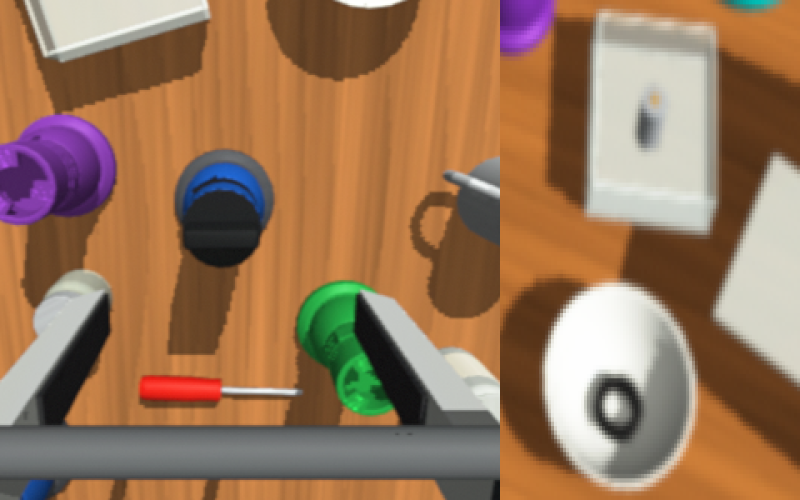

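Wrist view: the cap sits on the small blue torch at about (313,197) with its bar almost horizontal in the picture, so along world x. In the scene view the cell stands in the box and the ring lies in the bowl. Those ten pictures are my limit, so I'll measure the cap numerically from here.

```bash
python3 - <<'E'
from h import *
from scipy.optimize import least_squares
o,s=pickle.load(open("w.pkl","rb"))
im=s["image"];hsv=cv2.cvtColor(im,cv2.COLOR_BGR2HSV)
cap=((hsv[...,2]<70)).astype(np.uint8)*255
c=blob(cap,(312,195),34);x,y,w,h=cv2.boundingRect(c);print("cap",x,y,w,h)
g=cv2.cvtColor(im,cv2.COLOR_BGR2GRAY)
print(g[y:y+h,x:x+w:4])
# flange outer circle lower half, z=.126
low=c[c[:,1]>y+h*0.55]
P=plane(s,low,.126,o)[:,:2]
r=least_squares(lambda p:np.hypot(*(P-p).T)-.0295,P.mean(0)+[0,.0],loss="soft_l1",f_scale=.001);print("flange c",r.x,np.abs(r.fun).mean())
r2=least_squares(lambda p:np.hypot(*(P-p[:2]).T)-p[2],[*r.x,.03]);print(r2.x)
blue=((hsv[...,0]>100)&(hsv[...,0]<125)&(hsv[...,1]>120)).astype(np.uint8)*255
b=blob(blue,(313,180),36);print("blue",cv2.boundingRect(b))
E
```

```text
cap 286 174 54 47
[[ 78  82  58  42  65  67  49  58  55  80  70  69  74  89]
 [ 75  80  62  51  62  49  37  39  40  77  72  57  75  87]
 [ 73  73  62  58  55  38  37  36  38  54  67  53  74  85]
 [ 73  69  58  62  42  37  37  38  37  37  56  59  73  83]
 [ 72  62  57  60  37  38  38  37  37  38  44  67  71  80]
 [ 69  58  54  45  36  39  35  38  38  39  38  73  67  76]
 [ 70  55  53  37  38  38  38  38  37  37  37  67  63  71]
 [ 69  52  54  38  36  37  36  37  37  37  37  50  62  68]
 [ 66  50  52  37  38  37  38  37  37  38  38  39  61  66]
 [ 66  48  47  37  37  38  38  37  38  38  38  37  60  63]
 [ 65  46  40  39  36  38  37  37  37  37  38  39  64  65]
 [ 63  43  38  37  38  36  38  38  38  39  37  37  62  66]
 [ 63  42  36  39  36  39  37  37  37  37  37  37  60  63]
 [ 62  47  37  37  38  36  38  36  36  38  38  36  53  64]
 [ 63  46  38  38  36  38  37  36  37  36  38  39  40  62]
 [ 67  42  37  38  36  37  36  36  37  37  39  37  39  64]
 [ 73  38  35  37  37  36  37  38  37  38  36  37  39  65]
 [ 76  38  39  37  37  37  38  36  37  36  36  36  37  68]
 [ 89  36  35  35  3
[... 1105 characters left out ...]
3  82  47  23  22  23  22  24  23  22  22  26 147 148]
 [143  83  64  18  22  21  21  23  23  22  22  47 147 148]
 [142  88  74  21  23  23  20  23  23  23  23  80 149 149]
 [141  88  79  26  20  23  21  22  22  22  21 114 147 149]
 [142  83  79  44  23  23  20  23  24  21  35 127 147 149]
 [141  82  78  65  22  23  22  21  20  23  75 128 147 149]
 [140  82  79  74  38  21  22  21  21  26 114 129 148 148]
 [140  82  77  76  59  25  21  22  21  49 136 130 148 148]
 [134  83  78  75  73  49  26  27  33  75 140 129 147 148]
 [133  82  79  75  76  73  48  49  60  83 140 130 147 149]]
flange c [0.52064701 0.04727796] 0.0006147755820327583
[0.52069339 0.04526132 0.02788909]
blue (290, 158, 49, 35)
```

```bash
python3 - <<'E'
from h import *
o,s=pickle.load(open("w.pkl","rb"))
print(plane(s,[(313,197.5),(313,207.5),(289.5,202.5),(335.5,202.5)],.156,o))
E
python3 go.py .521 .0465 .17 180;python3 go.py .521 .0465 .17 0; python3 -c "
from bench import robot;print(robot.get_obs()['joint_positions'])"
```

```text
[[0.5222614  0.0532201  0.156     ]
 [0.52227211 0.04167442 0.156     ]
 [0.49604051 0.04732627 0.156     ]
 [0.54738388 0.04761457 0.156     ]]
t 19.97 pos [0.5297 0.0564 0.2788] yaw 90.4 w 0.0941 F [ 0.5  0.8 -0.6] units [ -0.39  -0.35   4.35 -14.94]
t 19.97 pos [0.5297 0.0564 0.2788] yaw 90.4 w 0.0941 F [ 0.5  0.8 -0.6] units [-0.39 -0.35  4.35 15.06]
[-6.94764521e-04  4.98359830e-02  1.22213216e+00  4.85738492e-04
  1.86970892e+00 -6.98514297e-03]
```

Call:
servo_tool([
  [0,0,0,-1,0.3],
  [-0.1,-0.1,0,-2.1,0.5],
  [-0.2,-0.2,0,-3.2,0.55],
  [-0.3,-0.3,0,-4.3,0.55],
  [-0.4,-0.3,0,-5.4,0.55],
  [-0.4,-0.3,0,-6.5,0.55],
  [-0.4,-0.3,0,-7.6,0.55],
  [-0.4,-0.3,0,-8.7,0.55],
  [-0.4,-0.3,0,-9.8,0.55],
  [-0.4,-0.3,0,-10.9,0.55],
])

```text
time: 20.8
tool_pos: [0.5223, 0.0465, 0.2785]
ee_rot: [-3.142, -0.001, 2.725]
wrist_force: [-0.0, -0.2, 0.1]
width: 0.0419
finger_force: 0.0
```

Call:
servo_tool([
  [0,0,0,-1,0.55],
  [0,0,0,-2.1,0.55],
  [0,0,0,-3.2,0.55],
  [0,0,0,-4,0.55],
  [0,0,1,-4,0.55],
  [0,0,2,-4,0.55],
  [0,0,3,-4,0.55],
  [0,0,3.6,-4,0.55],
  [0,0,3.6,-4,0.55],
  [0,0,3.6,-4,0.55],
])

```text
time: 21.63
tool_pos: [0.5216, 0.0463, 0.188]
ee_rot: [3.141, -0.003, 3.138]
wrist_force: [1.0, -0.5, 0.6]
width: 0.0421
finger_force: 0.0
```

```bash
python3 look.py w9; python3 go.py .5215 .047 .125 180.3; python3 - <<'E'
from h import *
o,s=pickle.load(open("w.pkl","rb"))
print(o["tool_pos"],proj(s,[[.5215,.047,.156],[.5215+.026,.047,.156],[.5215-.026,.047,.156],[.5215,.054,.156],[.5215,.040,.156]],o).round(1))
g=cv2.cvtColor(s["image"],cv2.COLOR_BGR2GRAY)
u,v=proj(s,[[.5215,.047,.156]],o)[0].astype(int)
print(u,v);print(g[v-50:v+50:4,u-50:u+50:4])
E
```

```text
t 21.68 pos [0.5224 0.0461 0.1895] yaw 179.8 w 0.0423 F [ 0.2 -0.2  0.5] units [ 0.04  0.04  2.58 -0.09]
[0.5215589  0.04626262 0.18797205] [[319.2 222. ]
 [319.3 251.4]
 [319.2 190.9]
 [327.8 221.9]
 [310.7 222. ]]
319 221
[[ 85  85  84  87  53  52  51  43  43  45  36  24  23  21  41  72  76  77
   76 106 105 136 155 155 153]
 [ 84  84  83  83  50  55  43  46  40  26  39  40  41  41  42  42  35  60
   83  89 110 110 145 145 145]
 [ 81  81  81  70  51  50  42  41  35  42  42  36  39  39  50  51  52  36
   74  85 117 107 137 136 138]
 [ 78  77  78  65  51  43  45  39  39  27  28  28  30  31  43  42  44  61
   46  90 118 108 139 141 142]
 [ 85  86  85  70  49  42  37  30  26  28  27  17  20  18  33  42  43  43
   70  66 118 107 146 147 146]
 [ 86  86  85  81  50  41  30  27  26  26  22  26  29  28  36  42  44  41
   45  59 108 109 144 144 144]
 [ 80  80  81  79  50  39  25  26  26  26  22  38  40  42  42  41  43  42
   41  56  87 115 140 139 140]
 [143  85  85  84  58  27  24  24  24  26  21  39  40  40  41  41  43  40
   42  41 101 138 143 143 142]
 [136 134 126  80  73  24  23  25  2
[... 1049 characters left out ...]
48 147 141  35  41  43  46 147 146 146
  146 146 146  47  72 100 100]
 [ 99  99  99  28  61 149 148 148 146 147 143  32  41  42  56 146 147 145
  146 145 146  47  33 100  99]
 [100 100  93  22  52 149 148 149 149 149 148 146 143 143 148 146 146 147
  146 146 147  37  20  97 100]
 [100 100  68  21  48 140 141 140 141 140 140 140 139 139 140 140 140 141
  140 142 143  37  18  78  99]
 [100  99  32  21  48 154 154 153 154 154 155 154 155 154 155 154 156 155
  155 157 157  37  19  39 101]
 [ 99  96  20  17 104 161 161 162 161 162 161 161 161 162 162 161 161 161
  161 162 161  77  20  22  98]
 [100  69  20  19 140 162 162 162 162 162 161 162 161 161 161 161 162 162
  162 162 162 128  20  20  81]]
```

Call:
servo_tool([
  [0,0,0.6,-0.05,0.55],
  [0,0,1.4,-0.05,0.55],
  [0,0,2,-0.05,0.55],
  [0,0,2.4,-0.05,0.55],
  [0,0,2.6,-0.05,0.55],
  [0,0,2.6,-0.05,0.55],
])

```text
time: 22.18
tool_pos: [0.5219, 0.0455, 0.1239]
ee_rot: [3.141, -0.0, -3.142]
wrist_force: [0.6, -0.1, 0.2]
width: 0.0421
finger_force: 0.0
```

Call:
servo_tool([
  [0,0,0.15,0,0.55],
  [0,0,0.3,0,0.55],
  [0,0,0.4,0,0.55],
  [0,0,0.4,0,1],
  [0,0,0.4,0,1],
  [0,0,0.4,0,1],
  [0,0,0.4,0,1],
  [0,0,0.4,0,1],
  [0,0,0.4,0,1],
  [0,0,0.4,0,1],
])

```text
time: 23.02
tool_pos: [0.522, 0.0454, 0.1142]
ee_rot: [3.142, 0.0, 3.141]
wrist_force: [-1.0, 0.1, 1.1]
width: 0.0136
finger_force: 30.0
```

Call:
servo_tool([
  [0,0,0,0.5,1],
  [0,0,0,1,1],
  [0,0,0,1.5,1],
  [0,0,0,2,1],
  [0,0,0,2.4,1],
  [0,0,0,2.4,1],
  [0,0,0,2.4,1],
])

```text
time: 23.6
tool_pos: [0.522, 0.0454, 0.1142]
ee_rot: [3.141, 0.0, 2.891]
wrist_force: [0.5, 0.5, 1.2]
width: 0.014
finger_force: 30.0
```

```bash
python3 go.py .5215 .047 .125 180; python3 -c "
from bench import robot;o=robot.get_obs();print(o['wrist_torque'],o['joint_positions'],o['finger_force'])"
```

```text
t 23.6 pos [0.522  0.0454 0.1142] yaw 165.6 w 0.014 F [0.5 0.5 1.2] units [ 0.03  0.06 -0.43 -2.39]
[-0.00378202  0.06585319 -0.0185244 ] [-2.15757956e-02  5.27515618e-02  1.54399912e+00  8.29957002e-05
  1.54436284e+00 -1.34186124e+00] 29.970393776893616
```

CW turned 14° with no torque, so that's the free way. Turning on to 58°.

Call:
servo_tool([
  [0,0,0,0.7,1],
  [0,0,0,1.5,1],
  [0,0,0,2.3,1],
  [0,0,0,3.1,1],
  [0,0,0,3.9,1],
  [0,0,0,4.7,1],
  [0,0,0,5.5,1],
  [0,0,0,6.3,1],
  [0,0,0,7,1],
  [0,0,0,7.3,1],
])

```text
time: 24.43
tool_pos: [0.522, 0.0454, 0.1142]
ee_rot: [3.141, 0.0, 2.124]
wrist_force: [0.2, 0.9, 2.4]
width: 0.0137
finger_force: 30.0
```

Call:
servo_tool([
  [0,0,0,0,1],
  [0,0,0,0,1],
])

```text
time: 24.6
tool_pos: [0.522, 0.0454, 0.1142]
ee_rot: [3.141, 0.0, 2.127]
wrist_force: [0.3, 0.6, 2.0]
width: 0.0136
finger_force: 30.0
```

```bash
python3 go.py .5215 .047 .125 180; python3 - <<'E'
from h import *
from bench import robot
o=robot.get_obs();s=robot.snapshot("wrist");print(o['wrist_torque'],o['finger_force'])
g=cv2.cvtColor(s["image"],cv2.COLOR_BGR2GRAY)
u,v=proj(s,[[.5215,.047,.156]],o)[0].astype(int);print(u,v);print(g[v-20:v+70:5,u-50:u+50:4])
E
```

```text
t 24.6 pos [0.522  0.0454 0.1142] yaw 121.9 w 0.0136 F [0.3 0.6 2. ] units [ 0.07  0.02 -0.43 -9.69]
[-0.05057386  0.0596551  -0.03688836] 29.971060752868652
320 259
[[ 84  85  35  25  23 175 187 105 100  44  33  39  39  41  41  36 184 186
  187 185 111  39  41 108 145]
 [ 85  86  32  23  89 187 187 187 188  47  31  37  40  40  40  36 165 187
  186 187 182  39  40 128 136]
 [ 84  85  34  22 171 187 187 187 188  38  31  38  38  40  41  30 149 187
  186 187 187  71  38 136 137]
 [ 86  82  65  27 186 187 186 187 183  34  31  40  40  38  32  20 108 187
  186 186 187 144  59 135 148]
 [ 83  80  79 110 185 186 186 187 177  35  31  40  29  24  22  21  69 187
  185 187 187 187 133 148 150]
 [ 80  78  84 180 185 186 187 187 145  36  31  25  26  25  24  21  37 187
  186 187 187 187 154 150 149]
 [ 77  84  89 187 185 186 187 186 121  33  23  25  23  24  24  19  37 185
  187 187 187 187 186 150 147]
 [ 84  87 150 186 186 186 186 187  76  34  24  24  24  22  25  17  25 182
  186 186 185 187 189 146 150]
 [ 85 150 183 186 184 187 187 187  52  54  23  26  23  23  22  41  27 164
  187 186 185 187 18
[... 256 characters left out ...]
38 124  24  23  24  24  23 102  24  64
  187 183  31  46  45  45  45]
 [ 45  45  45  45  42  65  99  82  23 131 150 144 146 136 136 141  36  39
  172 182  24  43  45  45  45]
 [ 45  46  44  44  73 146  99  78  27 147 156 157 146 146 139 147  36  38
   99  83  83  43  44  44  45]
 [ 45  44  45  44 142 154 102  77  28 156 157 146 148 133  62  89  54  39
   99  75 133  40  44  43  45]
 [ 44  43  45  43 166 139  94  78  32 146 139 139  77  72 112 118  83  43
   90  78 105  39  44  45  45]
 [ 45  45  44  44 201 110  94  95  95  94  95  95  95  95  94  92  50  51
   50  50  88  36  44  45  45]
 [ 66  65  66  52 217 118 115 114 114 115 115 115 115 114 115  91  57  57
   57  56  87  49  71  72  73]]
```

Call:
servo_tool([
  [0,0,0,0.15,1],
  [0,0,0,0.3,1],
  [0,0,-0.05,0.3,1],
  [0,0,-0.1,0.3,1],
  [0,0,-0.14,0.3,1],
  [0,0,-0.14,0.3,1],
])

```text
time: 25.15
tool_pos: [0.5217, 0.0454, 0.1173]
ee_rot: [-3.141, -0.0, 2.094]
wrist_force: [0.8, 0.8, -0.7]
width: 0.0135
finger_force: 30.0
```

The cap is free: it rose 3 mm with only its own weight on the wrist. Lifting on.

Call:
servo_tool([
  [0,0,-0.1,0,1],
  [0,0,-0.3,0,1],
  [0,0,-0.6,0,1],
  [0,0,-1,0,1],
  [0,0,-1.6,0,1],
  [0,0,-2.3,0,1],
  [0,0,-3,0,1],
  [0,0,-3.6,0,1],
  [0,0,-3.9,0,1],
  [0,0,-4,0,1],
])

```text
time: 25.98
tool_pos: [0.5229, 0.0454, 0.2203]
ee_rot: [3.138, 0.002, 2.094]
wrist_force: [-0.0, -0.6, -1.1]
width: 0.0137
finger_force: 30.0
```

Call:
servo_tool([
  [0,0,0,0,1],
  [0,0,0,0,1],
  [0,0,0,0,1],
  [0,0,0,0,1],
  [0,0,0,0,1],
  [0,0,0,0,1],
])

```text
time: 26.48
tool_pos: [0.5215, 0.0454, 0.2168]
ee_rot: [-3.141, -0.001, 2.094]
wrist_force: [0.7, -0.5, -1.0]
width: 0.0136
finger_force: 30.0
```

```bash
python3 - <<'E'
from h import *
from bench import robot
o=robot.get_obs();print(o["time"],o["tool_pos"],o["qvel"].round(3),o["wrist_force"],o["width"])
d=pickle.load(open("s0.pkl","rb"))
for n in ("scene","side"):
    q=robot.snapshot(n);cv2.imwrite(f"pics/end_{n}.png",q["image"])
    df=(cv2.absdiff(q["image"],d[n]["image"]).max(2)>50).astype(np.uint8)
    df=cv2.morphologyEx(df,cv2.MORPH_OPEN,np.ones((3,3)))
    k,l,st,c=cv2.connectedComponentsWithStats(df);print(n,[(tuple(s[:5])) for s in st[1:]])
    h=cv2.cvtColor(q["image"],cv2.COLOR_BGR2HSV);z=.12
    # dark pixels where cap is now / where it was
    P=[o["tool_pos"]+[0,0,.027],[.5215,.047,.14]]
    print(proj(q,P).round(),[q["image"][int(v),int(u)] for u,v in proj(q,P)])
E
```

```text
26.4833 [0.52154225 0.04540292 0.21682859] [-0.    -0.    -0.004  0.     0.001  0.   ] [ 0.72487778 -0.45927217 -1.01020671] 0.013577610071642621
scene [(np.int32(237), np.int32(0), np.int32(168), np.int32(228), np.int32(10529)), (np.int32(402), np.int32(0), np.int32(15), np.int32(58), np.int32(364)), (np.int32(440), np.int32(1), np.int32(7), np.int32(13), np.int32(53)), (np.int32(461), np.int32(0), np.int32(163), np.int32(111), np.int32(7438)), (np.int32(388), np.int32(15), np.int32(60), np.int32(107), np.int32(2422)), (np.int32(626), np.int32(36), np.int32(4), np.int32(8), np.int32(29)), (np.int32(153), np.int32(50), np.int32(115), np.int32(159), np.int32(6391)), (np.int32(403), np.int32(66), np.int32(5), np.int32(10), np.int32(35)), (np.int32(353), np.int32(77), np.int32(5), np.int32(4), np.int32(18)), (np.int32(358), np.int32(92), np.int32(5), np.int32(8), np.int32(33)), (np.int32(517), np.int32(97), np.int32(77), np.int32(66), np.int32(1816)), (np.int32(297), np.int32(107), np.int32(16), np.int32(11), np.int32(104)), (np.int32(358), np.int32(111), np.int32(20), np.int32(7), np.i
[... 2158 characters left out ...]
(4), np.int32(12)), (np.int32(253), np.int32(253), np.int32(16), np.int32(14), np.int32(170)), (np.int32(511), np.int32(253), np.int32(7), np.int32(12), np.int32(56)), (np.int32(460), np.int32(260), np.int32(8), np.int32(7), np.int32(39)), (np.int32(524), np.int32(261), np.int32(6), np.int32(8), np.int32(39)), (np.int32(330), np.int32(269), np.int32(3), np.int32(6), np.int32(18)), (np.int32(505), np.int32(275), np.int32(8), np.int32(5), np.int32(34)), (np.int32(479), np.int32(280), np.int32(39), np.int32(15), np.int32(361)), (np.int32(410), np.int32(291), np.int32(3), np.int32(3), np.int32(9))]
[[324. 163.]
 [324. 189.]] [array([31, 28, 28], dtype=uint8), array([172,  73,  26], dtype=uint8)]
```

The cap is held 10 cm above where it started, the torch now shows blue where the cap was, and the arm is at rest. The image differences I can place are the arm with its shadow, the cell, the ring and the cap. Handing in.

```bash
python3 -c "
from bench import robot;print(robot.close_job())"
```

```text
the job is handed in; nothing more can be done
None
```

The cell is in the box, the ring is in the bowl, and the cap came free clockwise; the arm is holding it at rest about 10 cm above where it sat on the torch, and the job was handed in at about 27 s.

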